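# Hang the deep carrier on the double hook

## Robot

A 6-joint arm with a two-finger parallel gripper is mounted at the origin on the work surface. World frame = base frame: x ahead of the robot, y to its left, z up, the work surface at z = 0. Lengths are in m, angles in rad, forces in N, time in s.
With the tool pointing down it reaches from about 0.2 to 0.875 m from the base axis. Payload 3.4 kg.
Tool frame: the origin (TCP) lies between the finger pads; the fingertips stand arm.finger_overhang ahead of it and the grasp point (between the pads) lies 6 mm ahead of it (arm.finger_overhang is the distance from the TCP to the fingertips, in m); z points along the fingers, y is the line along which they close (so a half turn about z gives the same grasp; the last joint's range is limited). The gripper opens to 94 mm and grips with 3 to 60 N. Pads are 16 mm wide; open, the fingers measure 119 mm over their backs; the gripper's body (75 mm by 177 mm) begins 78 mm behind the grasp point.
Start: joints at [1.155, 0.276, 1.505, -0, 1.361, -0.121], TCP at [0.167, 0.55, 0.197] pointing down, gripper open.
Joint ranges: [-2.89, 2.89], [-0.75, 2.08], [0.22, 2.7], [-1.18, 4.32], [0.11, 2.71], [-2.7, 2.7]. Speed limits (rad/s): [2.57, 2.57, 3.14, 3.14, 3.14, 3.14].

## Interface

Orientations are given as [roll, pitch, yaw] about the fixed x, y, z axes, in that order (R = Rz(yaw) Ry(pitch) Rx(roll)).
In Python, from bench import arm, cams, order gives the robot as it stands.
- The arm moves only by the tool jog_arm, never from a script. Its argument "commands" is a list that holds one entry, the list of rows, each a list of 7 numbers: the shift along the world's x, y, z in m, then the turn, a rotation vector about the world's x, y, z in rad, then the closure, from 0 (fully open) to 1 (shut). A call has 1 to 12 rows; each row is the pose to reach, as a shift and turn from the pose commanded when the call began; what a row does not reach only later rows make up. A row lasts 1/10 s, in which the tool goes at most 50 mm and 8.59 degrees, less where a joint would pass 70% of its speed; a pose out of reach is approached as far as the arm can. A call with a gripper value outside its range is refused whole. The fingers move at their own pace and stop on an object; "newtons" is the grip in N (left out, the last holds). Time passes only in rows, so rows that repeat a pose let the fingers close. It gives the time, the measured TCP pose, the force, the opening and the grip force at its end, in the units of the state.
- arm.get_obs(): the state, without advancing time (a new reading comes with each control period).
- cams.snapshot(name): name is "scene" or "top" or "wrist"; returns a dict with "pixels" (480x640x3 uint8, red, green, blue), "range_z" (480x640 float32, m along the optical axis (not along the pixel's ray), 0 where there is no reading), "camera_matrix" (3x3 intrinsics, pixels), "extrinsics" (4x4, takes a point from camera to world coordinates). Camera axes: x right, y down, z forward; pixel columns grow to the right and rows downward; lengths in m; the calibration is good to about 2 mm. A picture is of the moment at which its call begins.
- order.finish_job(): hands the job in; it is judged then, once.
Trained networks look in a picture, given as the dict that the camera call returned (one of the last four; its "shot" number tells which), for a name from the list of things; names that differ only in an ending like _2 or _b are one class to them, and where a whole thing is asked for, a point or a joint stands for the part that bears it (a point fixed in the world has none). Each returns a list of dicts, best first, with "conf" (0 to 1); they miss things now and then, are a little off and sometimes report something else, mostly with a low value. They report only what shows in the picture. A call takes as long as a camera call. They do not tell look-alikes from the thing itself.
- cams.spot_in(picture, thing): "rect" ([left, top, right, bottom] in pixels, round what is visible of it).
- cams.trace(picture, thing): "mask" (480x640 bool, what is visible of it) and "rect" ([left, top, right, bottom] in pixels, round what is visible of it).
The state is a dict: "time_s": time; "joints": joint angles; "qd": joint speeds; "tau": joint torques, N m; "tcp_pos": TCP position; "orientation": TCP orientation; "contact_force": force on the tool from outside, world axes, zero at the start; "torque": the same for the moment, N m; "finger_gap": opening from 0.0 (shut) to 1.0 (fully open); "finger_force": force on a finger pad.
Only numpy, scipy, OpenCV 4.12 (cv2) and the standard library are available. Lean on these libraries where they do the work, as an engineer would, in place of code of your own. Each camera call takes 0.05 s, during which the arm holds its last target. There are 200 camera calls.

## Task

Hang the short, deep metal carrier by its handle on the double hook of the steel stand, so that the handle bar lies across both prongs and the carrier hangs free, still and level. Leave the long, shallow carrier where it stands.

Things in the scene. Friction and masses are not known exactly. Their poses are not given: they have to be found in the camera images.
- deep_carrier_bar (a point): Carrier to hang: open box of bare sheet metal, 100 mm (x) by 130 mm (y), walls 80 mm high, six sockets fixed inside, 0.26-0.5 kg. Rigid hoop handle: upright straps at y = -66 and +66 mm, joined by a level round bar, 12 mm thick, along y over the box's middle. The point is mid-bar, where it balances, 160 mm above the underside; z up. Same if turned half round.
- long_carrier_bar (a point): The other carrier, to be left alone: same bare metal and same hoop handle, but its box is long and shallow, 170 mm (x) by 130 mm (y), walls only 40 mm high. The point is the middle of its bar, 160 mm above its underside; y along the bar, z up.
- hook_seat (a point): Double hook: two level prongs, 10 mm thick, along x at y = -35 and +35 mm, from a crossbar at x = +90 mm to the open front (-x); they turn up from x = -18 to -47 mm, tips 21 mm above the point. The point: where mid-bar lies when hung, 11 mm above the prongs' centre lines, 286 mm above the deck; z up. Post behind the crossbar; nothing is higher than the tips. 12 mm foot plate below.
There are look-alikes about, which are no part of the job. What is shaped like the part that bears deep_carrier_bar but purple is not meant.

How it is judged:
At the end, for the whole second after the job is handed in: The deep carrier hangs still (under 50 mm/s) by its bar on both prongs: mid-bar 30 mm before to 75 mm behind the hook point, within 30 mm sideways, 12 mm below to 15 mm above; bar within 20 degrees of square to the prongs, carrier within 15 of upright; long carrier moved under 30 mm (x of deep_carrier_bar in the frame of hook_seat between -0.03 and 0.075 m and y of deep_carrier_bar in the frame of hook_seat between -0.03 and 0.03 m and z of deep_carrier_bar in the frame of hook_seat between -0.012 and 0.015 m and angle between deep_carrier_bar's own z axis and vertical below 0.26 rad and angle between the y axis of deep_carrier_bar and the y axis of hook_seat, either way round below 0.35 rad and linear speed of deep_carrier below 0.05 m/s and contact force between deep_carrier and stand above 1 N and distance of long_carrier_bar from where it was at the start of the episode below 0.03 m); the robot touches nothing.
It fails at once if the long, shallow carrier is shifted by more than 40 mm (distance of long_carrier_bar from where it was at the start of the episode above 0.04 m).
It also fails if it takes over 51 s, if anything falls off the work surface, if the arm or the gripper's body presses on something with over 40 N, if the wrist force passes 120 N, or if a joint passes its speed limit or range.

## Working session

There is one attempt and no reset: what is moved stays moved. The work goes in short steps, Python scripts to look and compute and a tool call to move; the robot and the scene stay as the last step left them, time stands still between calls to the robot, and variables do not carry over. Pictures are saved under pics/ and viewed, at most 10 in all, crops included, and the job is handed in when it is done.

Besides the shell and the picture viewer there is one more tool, called after "Call:" as a command line: name --argument value ..., lists and objects as JSON in quotes. jog_arm: Moves the arm, as the interface text tells. Its arguments: {"type":"object","properties":{"commands":{"type":"array"},"newtons":{"type":"number"}},"required":["commands"]}

```bash
mkdir -p pics
cat > h.py <<'E'
import numpy as np, cv2
from bench import arm, cams, order
def world(s):
    z=s["range_z"]; K=s["camera_matrix"]; v,u=np.mgrid[:480,:640]
    p=np.stack([(u-K[0,2])/K[0,0]*z,(v-K[1,2])/K[1,1]*z,z,np.ones_like(z)],-1)@np.array(s["extrinsics"]).T
    p=p[...,:3]; p[z<=0]=np.nan; return p
def save(s,n): cv2.imwrite(f"pics/{n}.png",s["pixels"][...,::-1])
E
python3 - <<'E'
from h import *
o=arm.get_obs(); print(o["time_s"],o["tcp_pos"],o["orientation"],arm.finger_overhang)
for c in ["top","scene"]:
    s=cams.snapshot(c); save(s,c); P=world(s); np.savez(f"{c}.npz",P=P,px=s["pixels"])
    for t in ["deep_carrier_bar","long_carrier_bar","hook_seat"]:
        for d in cams.trace(s,t):
            q=P[d["mask"]]; q=q[~np.isnan(q[:,0])]
            print(c,t,round(d["conf"],2),np.round(d["rect"]),np.round(np.median(q,0),3) if len(q) else "",np.round(np.percentile(q,[1,99],axis=0),3).tolist() if len(q) else "")
E
```

```text
0.0 [0.16684026 0.54967049 0.19640309] [-3.13979552e+00 -2.32606726e-04  2.84676928e+00] 0.025
top deep_carrier_bar 0.83 [431. 282. 495. 329.] [ 0.257 -0.455  0.026] [[0.198, -0.52, -0.003], [0.32, -0.373, 0.169]]
top deep_carrier_bar 0.76 [377. 209. 435. 249.] [ 0.48  -0.291  0.027] [[0.427, -0.354, -0.003], [0.536, -0.216, 0.169]]
top long_carrier_bar 0.78 [169. 203. 233. 264.] [0.481 0.337 0.007] [[0.393, 0.255, -0.003], [0.575, 0.412, 0.169]]
top hook_seat 0.68 [298. 150. 351. 217.] [ 0.628 -0.044  0.014] [[0.533, -0.126, 0.004], [0.712, 0.038, 0.301]]
scene deep_carrier_bar 0.91 [ 98. 268. 173. 332.] [ 0.233 -0.434  0.058] [[0.194, -0.518, 0.004], [0.327, -0.377, 0.169]]
scene deep_carrier_bar 0.88 [208. 275. 274. 366.] [ 0.483 -0.285  0.052] [[0.384, -0.358, 0.002], [0.541, -0.216, 0.169]]
scene long_carrier_bar 0.57 [367. 195. 436. 263.] [0.497 0.346 0.029] [[0.393, 0.245, 0.003], [0.581, 0.433, 0.17]]
scene hook_seat 0.76 [309. 204. 401. 358.] [ 0.66  -0.059  0.017] [[0.345, -0.132, 0.003], [0.714, 0.211, 0.296]]
```

View pics/top.png

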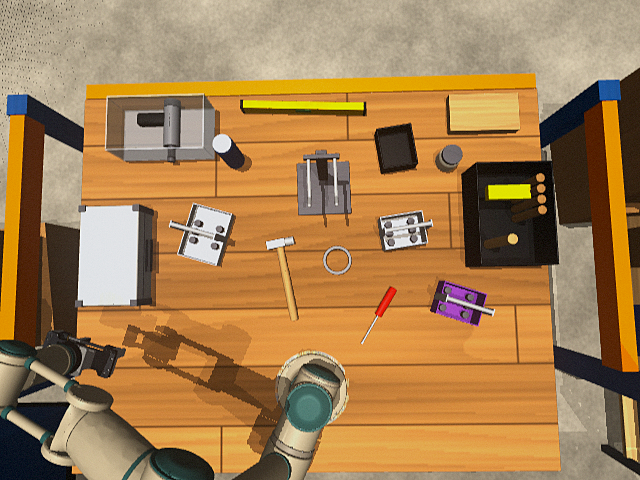

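View pics/scene.png

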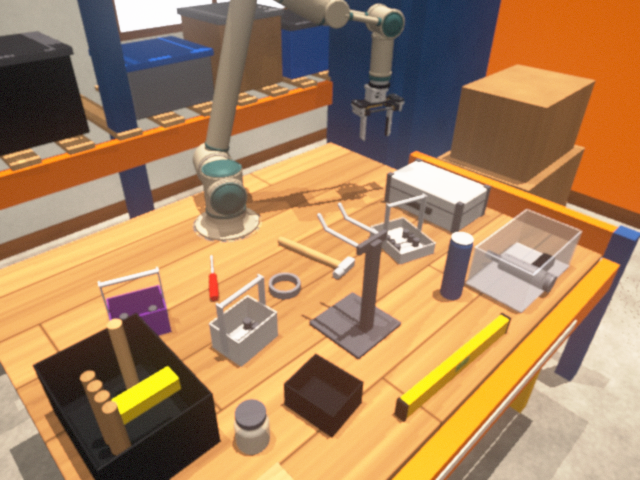

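```bash
python3 - <<'E'
import numpy as np,cv2
for c in ["top","scene"]:
    d=np.load(c+".npz"); P=d["P"]
    def fit(n,x0,x1,y0,y1,z0,z1):
        m=(P[...,0]>x0)&(P[...,0]<x1)&(P[...,1]>y0)&(P[...,1]<y1)&(P[...,2]>z0)&(P[...,2]<z1)
        q=P[m]
        if len(q)<5: print(c,n,len(q));return
        r=cv2.minAreaRect(q[:,:2].astype(np.float32)*1000)
        k=q.mean(0);w,v=np.linalg.eigh(np.cov((q-k)[:,:2].T))
        print(c,n,len(q),"mean",k.round(4),"rect",np.round(r[0]),np.round(r[1]),round(r[2],1),"axis",v[:,1].round(3),"zmax",q[:,2].max().round(3))
    fit("barA",.17,.36,-.56,-.34,.155,.18)
    fit("barB",.39,.57,-.39,-.19,.155,.18)
    fit("barL",.36,.6,.2,.46,.155,.18)
    fit("hook",.5,.75,-.16,.08,.25,.33)
    fit("hooktip",.5,.75,-.16,.08,.288,.33)
    fit("foot",.45,.8,-.2,.12,.008,.016)
E
python3 -c "
import cv2
t=cv2.imread('pics/top.png');
a=cv2.resize(t[190:340,360:520],None,fx=2.5,fy=2.5,interpolation=2);b=cv2.resize(t[130:230,270:390],(400,375),interpolation=2)
cv2.imwrite('pics/crop.png',cv2.hconcat([a,b]))"
```

```text
top barA 237 mean [ 0.259  -0.448   0.1646] rect [ 259. -448.] [140.  19.] 71.7 axis [0.314 0.95 ] zmax 0.173
top barB 219 mean [ 0.4813 -0.285   0.1644] rect [ 482. -285.] [ 20. 137.] 8.9 axis [-0.147  0.989] zmax 0.171
top barL 214 mean [0.4833 0.331  0.1652] rect [483. 331.] [139.  19.] 73.4 axis [0.284 0.959] zmax 0.173
top hook 640 mean [ 0.6195 -0.0445  0.2823] rect [599. -45.] [154.  96.] 1.2 axis [-1.    -0.017] zmax 0.311
top hooktip 118 mean [ 0.5962 -0.045   0.2946] rect [593. -45.] [141.  94.] 1.2 axis [-1.     0.017] zmax 0.311
top foot 1836 mean [ 0.6206 -0.0437  0.0119] rect [623. -33.] [303. 343.] 89.7 axis [-0.362  0.932] zmax 0.016
scene barA 325 mean [ 0.2629 -0.454   0.1655] rect [ 260. -451.] [137.  22.] 72.5 axis [0.315 0.949] zmax 0.173
scene barB 322 mean [ 0.4859 -0.293   0.1658] rect [ 483. -289.] [ 23. 140.] 8.5 axis [-0.134  0.991] zmax 0.172
scene barL 185 mean [0.4857 0.3236 0.1658] rect [484. 328.] [145.  26.] 73.5 axis [0.296 0.955] zmax 0.173
scene hook 938 mean [ 0.6267 -0.052   0.2815] rect [602. -49.] [155. 100.] 3.1 axis [-1.     0.023] zmax 0.311
scene hooktip 239 mean [ 0.605  -0.0495  0.294 ] rect [596. -51.] [143.  98.] 3.1 axis [-1.    -0.013] zmax 0.311
scene foot 2034 mean [ 0.6331 -0.0575  0.0139] rect [626. -21.] [344. 278.] 0.6 axis [-0.901  0.433] zmax 0.016
```

View pics/crop.png

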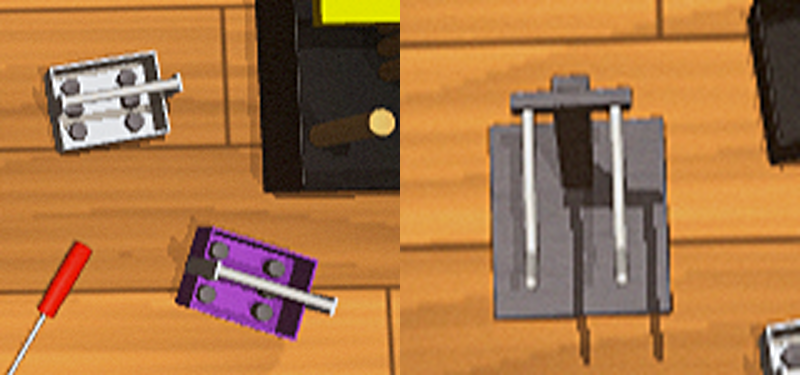

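Candidates: the bare-metal short carrier at top (405,230), the purple short carrier at (463,303), and the long shallow carrier at (205,235). By the description the target is the one at (405,230). The crop confirms bare metal, six sockets and a ~100×130 box. Its bar sits at about (0.482, −0.287, 0.16), yaw ≈ +8.3°. The hook is at top (323,180), open toward the robot.

Call:
jog_arm --commands '[[[0,0,0.05,0,0,0,0],[0,0,0.1,0,0,0,0],[0,0,0.15,0,0,0,0],[0.015,-0.04,0.17,0,0,-0.1,0],[0.03,-0.08,0.18,0,0,-0.2,0],[0.045,-0.12,0.18,0,0,-0.3,0],[0.06,-0.16,0.18,0,0,-0.4,0],[0.075,-0.2,0.18,0,0,-0.5,0],[0.09,-0.24,0.18,0,0,-0.6,0],[0.105,-0.28,0.18,0,0,-0.7,0],[0.12,-0.32,0.18,0,0,-0.8,0],[0.135,-0.36,0.18,0,0,-0.9,0]]]'

```text
time_s: 1.6
tcp_pos: [0.3021, 0.1886, 0.3775]
orientation: [3.14, 0.0, 1.943]
contact_force: [1.6, -0.1, 0.5]
finger_gap: 0.998
finger_force: 0.0
```

Call:
jog_arm --commands '[[[0.016,-0.043,0,0,0,-0.02,0],[0.032,-0.086,0,0,0,-0.04,0],[0.048,-0.13,0,0,0,-0.06,0],[0.064,-0.173,0,0,0,-0.08,0],[0.08,-0.216,0,0,0,-0.11,0],[0.096,-0.26,0,0,0,-0.14,0],[0.112,-0.303,0,0,0,-0.17,0],[0.13,-0.346,0,0,0,-0.2,0],[0.148,-0.39,0,0,0,-0.23,0],[0.165,-0.433,0,0,0,-0.23,0],[0.18,-0.476,0,0,0,-0.23,0],[0.18,-0.476,0,0,0,-0.23,0]]]'

```text
time_s: 2.8
tcp_pos: [0.4834, -0.2911, 0.3746]
orientation: [-3.139, 0.0, 1.712]
contact_force: [-0.3, 1.2, -0.8]
finger_gap: 1.002
finger_force: 0.0
```

Run:
```python
from h import *
o=arm.get_obs(); print(o["time_s"],o["tcp_pos"],o["orientation"])
s=cams.snapshot("wrist"); save(s,"wrist1"); P=world(s)
m=(P[...,2]>.155)&(P[...,2]<.18)&(abs(P[...,0]-.482)<.1)&(abs(P[...,1]+.287)<.11)
q=P[m]; print(len(q)); 
if len(q)>5: print(cv2.minAreaRect(q[:,:2].astype(np.float32)*1000),q.mean(0),q[:,2].max(),np.linalg.eigh(np.cov(q[:,:2].T))[1][:,1])
m=(P[...,2]>.06)&(P[...,2]<.095)&(abs(P[...,0]-.482)<.1)&(abs(P[...,1]+.287)<.11)
q=P[m]; print(len(q),cv2.minAreaRect(q[:,:2].astype(np.float32)*1000) if len(q)>5 else "")
# hook from top view taken at start
for c in ["top","scene"]:
    P=np.load(c+".npz")["P"]
    for y0,y1 in [(-.1,-.045),(-.045,.01)]:
        m=(P[...,0]>.56)&(P[...,0]<.63)&(P[...,1]>y0)&(P[...,1]<y1)&(P[...,2]>.26)&(P[...,2]<.33); q=P[m]
        print(c,len(q),q.mean(0).round(4),np.polyfit(q[:,0],q[:,1],1)[0].round(3))
    m=(P[...,0]>.5)&(P[...,0]<.72)&(abs(P[...,1]+.045)<.08)&(P[...,2]>.27)&(P[...,2]<.33);q=P[m]
    print([(round(x,3),*np.percentile(q[(q[:,0]>=x)&(q[:,0]<x+.01)],[0,50,100],axis=0)[:,1].round(3),q[(q[:,0]>=x)&(q[:,0]<x+.01)][:,2].max().round(3)) for x in np.arange(.51,.7,.01) if ((q[:,0]>=x)&(q[:,0]<x+.01)).any()])
```

```text
2.8 [ 0.48335328 -0.2910806   0.37457933] [-3.13935758e+00  9.73577854e-05  1.71210331e+00]
1323
((481.010498046875, -285.0066223144531), (19.323307037353516, 136.88780212402344), 8.548319816589355) [ 0.48036945 -0.28172435  0.16532641] 0.1685466801369747 [-0.14700644  0.98913553]
1172 ((480.88946533203125, -284.8879089355469), (100.09407043457031, 130.4958953857422), 8.327028274536133)
top 99 [ 0.5946 -0.0797  0.2783] 0.034
top 104 [ 0.5934 -0.0099  0.2791] -0.0
[(np.float64(0.52), np.float64(-0.086), np.float64(-0.014), np.float64(-0.007), np.float64(0.311)), (np.float64(0.53), np.float64(-0.086), np.float64(-0.014), np.float64(-0.006), np.float64(0.307)), (np.float64(0.54), np.float64(-0.084), np.float64(-0.076), np.float64(-0.008), np.float64(0.295)), (np.float64(0.55), np.float64(-0.084), np.float64(-0.076), np.float64(-0.008), np.float64(0.283)), (np.float64(0.56), np.float64(-0.084), np.float64(-0.014), np.float64(-0.005), np.float64(0.283)), (np.float64(0.57), np.float64(-0.084), np.float64(-0.045), np.float64(-0.006), np.float64(0.283)), (np.float64(0.58), np.float64(-0.085)
[... 1905 characters left out ...]
4(0.284)), (np.float64(0.61), np.float64(-0.088), np.float64(-0.05), np.float64(-0.008), np.float64(0.284)), (np.float64(0.62), np.float64(-0.089), np.float64(-0.079), np.float64(-0.009), np.float64(0.285)), (np.float64(0.63), np.float64(-0.087), np.float64(-0.048), np.float64(-0.009), np.float64(0.284)), (np.float64(0.64), np.float64(-0.089), np.float64(-0.082), np.float64(-0.007), np.float64(0.284)), (np.float64(0.65), np.float64(-0.096), np.float64(-0.053), np.float64(0.002), np.float64(0.293)), (np.float64(0.66), np.float64(-0.096), np.float64(-0.061), np.float64(0.004), np.float64(0.294)), (np.float64(0.67), np.float64(-0.063), np.float64(-0.049), np.float64(-0.031), np.float64(0.286))]
```

View pics/wrist1.png

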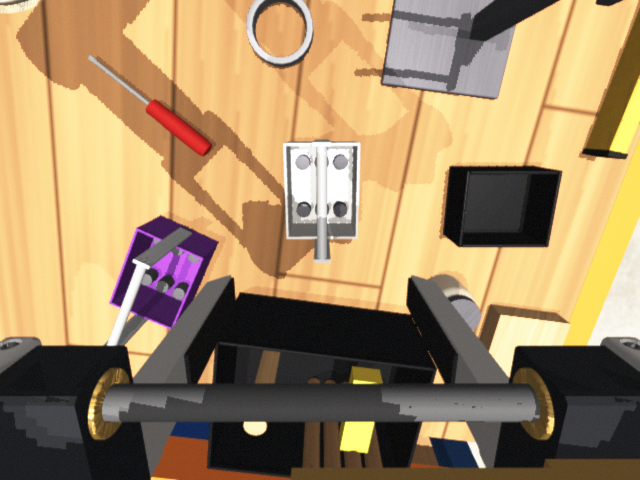

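The wrist view shows the target carrier at (322,195) between the fingers. Box fit is 100×130 mm with centre (0.481,−0.285), which matches the bar.

Call:
jog_arm --commands '[[[-0.001,0.001,-0.04,0,0,0,0],[-0.001,0.001,-0.08,0,0,0,0],[-0.001,0.001,-0.12,0,0,0,0],[-0.001,0.001,-0.15,0,0,0,0],[-0.001,0.001,-0.17,0,0,0,0],[-0.001,0.001,-0.19,0,0,0,0],[-0.001,0.001,-0.2,0,0,0,0],[-0.001,0.001,-0.21,0,0,0,0],[-0.001,0.001,-0.21,0,0,0,0],[-0.001,0.001,-0.21,0,0,0,0]]]'

```text
time_s: 3.85
tcp_pos: [0.4815, -0.2848, 0.1681]
orientation: [3.141, 0.001, 1.717]
contact_force: [-0.1, 0.8, -0.2]
finger_gap: 1.0
finger_force: 0.0
```

Well placed; close.

Call:
jog_arm --commands '[[[0,0,-0.001,0,0,0,0.5],[0,0,-0.001,0,0,0,0.8],[0,0,-0.001,0,0,0,1],[0,0,-0.001,0,0,0,1],[0,0,-0.001,0,0,0,1],[0,0,-0.001,0,0,0,1],[0,0,-0.001,0,0,0,1],[0,0,-0.001,0,0,0,1],[0,0,-0.001,0,0,0,1],[0,0,-0.001,0,0,0,1]]]' --newtons 45

```text
time_s: 4.85
tcp_pos: [0.4811, -0.2847, 0.1663]
orientation: [3.142, -0.0, 1.717]
contact_force: [-0.7, -0.1, -0.3]
finger_gap: 0.187
finger_force: 0.0
```

Call:
jog_arm --commands '[[[0,0,0,0,0,0,1],[0,0,0,0,0,0,1],[0,0,0,0,0,0,1],[0,0,0,0,0,0,1],[0,0,0,0,0,0,1]]]'

```text
time_s: 5.35
tcp_pos: [0.4811, -0.2848, 0.1663]
orientation: [3.142, -0.0, 1.717]
contact_force: [-0.6, -0.6, -1.0]
finger_gap: 0.004
finger_force: 0.0
```

The fingers shut on nothing, so I'll look.

Run:
```python
from h import *
a=cams.snapshot("wrist"); s=cams.snapshot("scene"); P=world(s)
x=cv2.resize(s["pixels"][180:380,150:390],(480,400)); y=cv2.resize(a["pixels"],(320,240)); y=cv2.copyMakeBorder(y,0,160,0,0,0)
cv2.imwrite("pics/miss.png",cv2.hconcat([x,y])[...,::-1])
np.savez("miss.npz",P=P,W=world(a))
for n,s,P in (("wrist",a,world(a)),("scene",s,P)):
  for d in cams.trace(s,"deep_carrier_bar"):
    q=P[d["mask"]];q=q[~np.isnan(q[:,0])];print(n,d["conf"],d["rect"],np.percentile(q,[1,50,99],axis=0).round(3).tolist())
  m=(P[...,2]>.06)&(P[...,2]<.095)&(abs(P[...,0]-.482)<.12)&(abs(P[...,1]+.287)<.12);q=P[m]
  print(len(q),cv2.minAreaRect(q[:,:2].astype(np.float32)*1000) if len(q)>5 else "")
o=arm.get_obs();print(o["finger_gap"],o["finger_force"])
```

```text
wrist 0.56 [256.8, 151.1, 390.8, 382.9] [[0.426, -0.353, 0.001], [0.475, -0.275, 0.03], [0.536, -0.216, 0.167]]
3680 ((480.64642333984375, -283.3121032714844), (100.36348724365234, 133.65576171875), 8.309605598449707)
scene 0.94 [210.1, 276.3, 276.2, 362.9] [[0.425, -0.358, 0.003], [0.484, -0.287, 0.052], [0.541, -0.22, 0.17]]
scene 0.56 [98.3, 268.3, 170.9, 336.7] [[0.089, -0.516, 0.003], [0.23, -0.432, 0.056], [0.327, -0.338, 0.169]]
1034 ((482.92559814453125, -288.5073547363281), (105.62026977539062, 139.91732788085938), 9.319319725036621)
0.006212858220094082 0.0
```

View pics/miss.png

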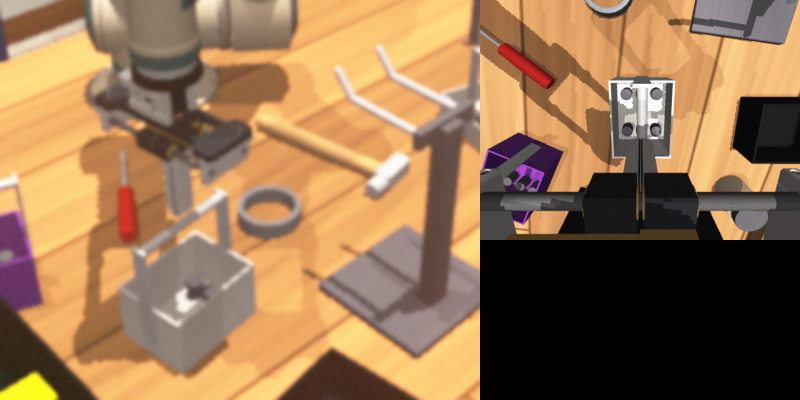

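The carrier is unmoved and the closed fingers sit above the bar in the scene view (fingertip crop (180,210), bar mid (182,222)). I'll measure the fingers.

Run:
```python
import numpy as np
d=np.load("miss.npz");P=d["P"]
for v in range(256,300,2): print(v,[tuple(P[v,u].round(3).tolist()) for u in (234,238,242)])
from bench import arm; o=arm.get_obs(); print(o["tcp_pos"],o["joints"],o["contact_force"],arm.finger_overhang)
```

```text
256 [(0.509, -0.311, 0.29), (0.516, -0.306, 0.291), (0.503, -0.288, 0.275)]
258 [(0.509, -0.311, 0.284), (0.52, -0.309, 0.289), (0.529, -0.305, 0.293)]
260 [(0.48, -0.293, 0.254), (0.493, -0.292, 0.261), (0.528, -0.305, 0.287)]
262 [(0.48, -0.294, 0.25), (0.494, -0.293, 0.256), (0.491, -0.281, 0.248)]
264 [(0.48, -0.295, 0.244), (0.492, -0.292, 0.249), (0.49, -0.281, 0.243)]
266 [(0.477, -0.294, 0.237), (0.491, -0.292, 0.244), (0.491, -0.282, 0.238)]
268 [(0.479, -0.295, 0.233), (0.492, -0.293, 0.239), (0.495, -0.285, 0.237)]
270 [(0.479, -0.296, 0.227), (0.492, -0.294, 0.233), (0.492, -0.283, 0.228)]
272 [(0.475, -0.294, 0.219), (0.49, -0.293, 0.226), (0.493, -0.284, 0.224)]
274 [(0.477, -0.296, 0.215), (0.491, -0.294, 0.222), (0.49, -0.283, 0.216)]
276 [(0.476, -0.296, 0.209), (0.488, -0.293, 0.214), (0.495, -0.287, 0.214)]
278 [(0.474, -0.295, 0.201), (0.491, -0.295, 0.212), (0.493, -0.286, 0.208)]
280 [(0.474, -0.296, 0.196), (0.485, -0.292, 0.2), (0.496, -0.288, 0.205)]
282 [(0.472, -0.295, 0.189), (0.49, -0.295, 0.199), (0.492, -0.286, 0.195)]
284 [(0.472, -0.296, 0.183), (0.485, -0.293, 0.19), (0.491, -0.286, 0.189)]
286 [(0.293, -0.183, 0.004), (0.486, -0.294, 0.184), (0.305, -0.165, 0.001)]
288 [(0.296, -0.186, 0.001), (0.483, -0.293, 0.176), (0.481, -0.281, 0.168)]
290 [(0.307, -0.194, 0.004), (0.479, -0.291, 0.167), (0.487, -0.285, 0.168)]
292 [(0.309, -0.196, -0.001), (0.487, -0.296, 0.169), (0.488, -0.286, 0.164)]
294 [(0.484, -0.306, 0.167), (0.489, -0.298, 0.165), (0.337, -0.188, 0.005)]
296 [(0.492, -0.311, 0.169), (0.335, -0.201, 0.004), (nan, nan, nan)]
298 [(0.491, -0.311, 0.162), (0.344, -0.207, 0.006), (0.427, -0.248, 0.084)]
[ 0.4810603  -0.28478929  0.1662779 ] [-6.58999435e-01  2.71107412e-01  1.59071143e+00  2.58202357e-05
  1.27972986e+00 -8.05006199e-01] [ 0.66808642  0.04538912 -0.59609102] 0.025
```

The camera puts the closed fingertips at z ≈ 0.181 while the reported pose implies 0.141. The tool therefore sits about 40 mm higher than its readout, and lateral position agrees. I'll reopen partly, lower by 38 mm and check.

Call:
jog_arm --commands '[[[0,0,0,0,0,0,0.4],[0,0,0,0,0,0,0.4],[0,0,0,0,0,0,0.4],[0,0,0,0,0,0,0.4],[0,0,0,0,0,0,0.4],[0,0,0,0,0,0,0.4],[0,0,0,0,0,0,0.4],[0,0,0,0,0,0,0.4],[0,0,0,0,0,0,0.4],[0,0,0,0,0,0,0.4]]]'

```text
time_s: 6.55
tcp_pos: [0.4811, -0.2848, 0.1663]
orientation: [3.142, 0.0, 1.717]
contact_force: [-0.4, 0.7, 0.7]
finger_gap: 0.602
finger_force: 0.0
```

Call:
jog_arm --commands '[[[0,0,-0.005,0,0,0,0.4],[0,0,-0.01,0,0,0,0.4],[0,0,-0.015,0,0,0,0.4],[0,0,-0.02,0,0,0,0.4],[0,0,-0.025,0,0,0,0.4],[0,0,-0.03,0,0,0,0.4],[0,0,-0.034,0,0,0,0.4],[0,0,-0.038,0,0,0,0.4],[0,0,-0.038,0,0,0,0.4]]]'

```text
time_s: 7.45
tcp_pos: [0.4807, -0.2845, 0.1276]
orientation: [-3.141, -0.001, 1.717]
contact_force: [0.1, 1.1, 0.1]
finger_gap: 0.597
finger_force: 0.0
```

Call:
jog_arm --commands '[[[0,0,0,0,0,0,1],[0,0,0,0,0,0,1],[0,0,0,0,0,0,1],[0,0,0,0,0,0,1],[0,0,0,0,0,0,1],[0,0,0,0,0,0,1],[0,0,0,0,0,0,1],[0,0,0,0,0,0,1],[0,0,0,0,0,0,1]]]'

```text
time_s: 8.35
tcp_pos: [0.4815, -0.2848, 0.1285]
orientation: [3.141, 0.0, 1.717]
contact_force: [0.9, -0.5, 0.8]
finger_gap: 0.116
finger_force: 45.0
```

Gripped at ~11 mm with 45 N. Lift straight up by 173 mm, putting the bar at about 0.333.

Call:
jog_arm --commands '[[[0,0,0.008,0,0,0,1],[0,0,0.02,0,0,0,1],[0,0,0.035,0,0,0,1],[0,0,0.055,0,0,0,1],[0,0,0.075,0,0,0,1],[0,0,0.095,0,0,0,1],[0,0,0.115,0,0,0,1],[0,0,0.135,0,0,0,1],[0,0,0.15,0,0,0,1],[0,0,0.162,0,0,0,1],[0,0,0.17,0,0,0,1],[0,0,0.173,0,0,0,1]]]'

```text
time_s: 9.55
tcp_pos: [0.4811, -0.2849, 0.3021]
orientation: [3.141, 0.001, 1.717]
contact_force: [-0.0, 0.0, -2.9]
finger_gap: 0.113
finger_force: 45.0
```

Call:
jog_arm --commands '[[[-0.005,0.005,0,0,0,0,1],[-0.015,0.015,0,0,0,-0.01,1],[-0.028,0.032,0,0,0,-0.02,1],[-0.04,0.052,0,0,0,-0.03,1],[-0.05,0.075,0,0,0,-0.04,1],[-0.054,0.1,0,0,0,-0.06,1],[-0.056,0.125,0,0,0,-0.08,1],[-0.056,0.15,0,0,0,-0.1,1],[-0.056,0.175,0,0,0,-0.12,1],[-0.056,0.2,0,0,0,-0.12,1],[-0.056,0.22,0,0,0,-0.12,1],[-0.056,0.232,0,0,0,-0.12,1]]]'

```text
time_s: 10.75
tcp_pos: [0.4233, -0.0507, 0.3008]
orientation: [-3.14, -0.001, 1.598]
contact_force: [0.4, -0.4, -2.4]
finger_gap: 0.116
finger_force: 45.0
```

Call:
jog_arm --commands '[[[0,0.005,0,0,0,0,1],[0,0.007,0,0,0,0,1],[0,0.007,0,0,0,0,1],[0,0.007,0,0,0,0,1],[0,0.007,0,0,0,0,1],[0,0.007,0,0,0,0,1]]]'

```text
time_s: 11.35
tcp_pos: [0.4251, -0.0463, 0.3012]
orientation: [-3.141, 0.0, 1.596]
contact_force: [-0.6, -0.1, -2.9]
finger_gap: 0.112
finger_force: 45.0
```

Run:
```python
from h import *
s=cams.snapshot("scene"); t=cams.snapshot("top"); P=world(s); np.savez("c.npz",P=P,T=world(t))
cv2.imwrite("pics/carry.png",cv2.hconcat([cv2.resize(s["pixels"][130:370,200:440],(400,400)),cv2.resize(t["pixels"][120:280,250:410],(400,400))])[...,::-1])
for n,s in (("s",s),("t",t)):
  P=world(s)
  for d in cams.trace(s,"deep_carrier_bar"):
    q=P[d["mask"]];q=q[~np.isnan(q[:,0])]; print(n,round(d["conf"],2),np.round(d["rect"]),np.percentile(q,[2,50,98],axis=0).round(3).tolist())
  for z0,z1 in ((.325,.345),(.235,.262)):
    m=(P[...,2]>z0)&(P[...,2]<z1)&(abs(P[...,0]-.426)<.085)&(abs(P[...,1]+.046)<.1);q=P[m]
    print(n,z0,len(q),cv2.minAreaRect(q[:,:2].astype(np.float32)*1000) if len(q)>5 else "")
```

```text
s 0.75 [268. 175. 330. 251.] [[0.374, -0.119, 0.178], [0.43, -0.058, 0.231], [0.477, 0.017, 0.34]]
s 0.66 [100. 271. 172. 333.] [[0.195, -0.516, 0.007], [0.231, -0.435, 0.057], [0.327, -0.38, 0.169]]
s 0.325 310 ((426.4296569824219, -50.585044860839844), (140.3511962890625, 36.08493423461914), 85.30696105957031)
s 0.235 885 ((425.3502197265625, -50.884437561035156), (105.2108383178711, 141.9317626953125), 1.2522644996643066)
t 0.67 [298. 246. 349. 269.] [[0.373, -0.113, 0.171], [0.392, 0.011, 0.2], [0.421, 0.018, 0.34]]
t 0.56 [431. 282. 495. 330.] [[0.2, -0.519, -0.002], [0.257, -0.457, 0.027], [0.317, -0.376, 0.167]]
t 0.325 9 ((418.0992431640625, -32.312252044677734), (9.399524688720703, 104.20657348632812), 5.855284214019775)
t 0.235 67 ((419.1988830566406, -43.95524597167969), (99.37543487548828, 130.12063598632812), 5.90658712387085)
```

View pics/carry.png

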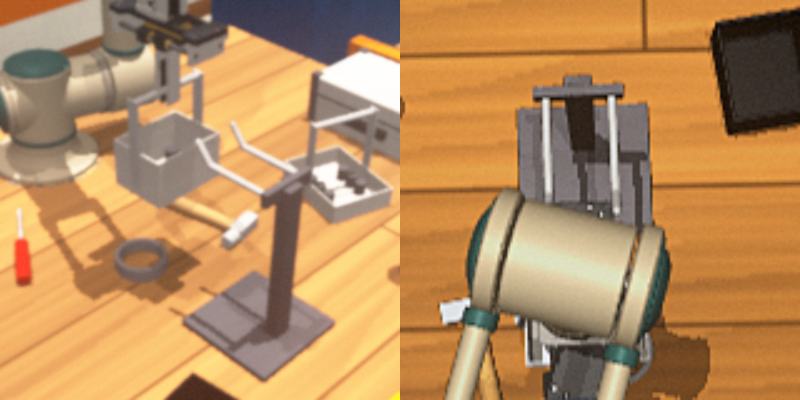

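The carry view shows the carrier level in the gripper (crop (165,155)), centred before the prongs, bar at ~0.333 with its opening at prong height. Slide in along +x and lower.

Call:
jog_arm --commands '[[[0.005,0,0,0,0,0,1],[0.015,0,0,0,0,0,1],[0.03,0,0,0,0,0,1],[0.045,0,0,0,0,0,1],[0.06,0,0,0,0,0,1],[0.08,0,0,0,0,0,1],[0.1,0,0,0,0,0,1],[0.12,0,0,0,0,0,1],[0.135,0,0,0,0,0,1],[0.147,0,0,0,0,0,1],[0.155,0,0,0,0,0,1],[0.158,0,0,0,0,0,1]]]'

```text
time_s: 12.75
tcp_pos: [0.584, -0.0457, 0.3007]
orientation: [-3.141, -0.0, 1.597]
contact_force: [-0.7, 0.7, -3.4]
finger_gap: 0.116
finger_force: 45.0
```

Call:
jog_arm --commands '[[[0,0,0,0,0,0,1],[0,0,0,0,0,0,1],[0,0,-0.006,0,0,0,1],[0,0,-0.012,0,0,0,1],[0,0,-0.018,0,0,0,1],[0,0,-0.024,0,0,0,1],[0,0,-0.03,0,0,0,1],[0,0,-0.034,0,0,0,1],[0,0,-0.037,0,0,0,1],[0,0,-0.039,0,0,0,1],[0,0,-0.041,0,0,0,1]]]'

```text
time_s: 13.85
tcp_pos: [0.5832, -0.0458, 0.2603]
orientation: [3.141, 0.0, 1.597]
contact_force: [-0.8, 0.3, -3.0]
finger_gap: 0.111
finger_force: 45.0
```

Still free. Creep down until the weight transfers.

Call:
jog_arm --commands '[[[0,0,-0.001,0,0,0,1],[0,0,-0.002,0,0,0,1],[0,0,-0.003,0,0,0,1],[0,0,-0.003,0,0,0,1],[0,0,-0.004,0,0,0,1],[0,0,-0.004,0,0,0,1]]]'

```text
time_s: 14.45
tcp_pos: [0.583, -0.0458, 0.2562]
orientation: [3.142, 0.0, 1.597]
contact_force: [0.3, 1.2, -3.9]
finger_gap: 0.115
finger_force: 45.0
```

Call:
jog_arm --commands '[[[0,0,-0.001,0,0,0,1],[0,0,-0.001,0,0,0,1],[0,0,-0.002,0,0,0,1],[0,0,-0.002,0,0,0,1]]]'

```text
time_s: 14.85
tcp_pos: [0.583, -0.0457, 0.2541]
orientation: [-3.141, -0.0, 1.597]
contact_force: [-0.6, 1.2, -3.1]
finger_gap: 0.115
finger_force: 45.0
```

Run:
```python
from h import *
o=arm.get_obs(); print(o["tcp_pos"],o["contact_force"])
s=cams.snapshot("scene"); P=world(s)
cv2.imwrite("pics/seat.png",cv2.resize(s["pixels"][130:310,260:440],(600,600),interpolation=2)[...,::-1])
m=(P[...,2]>.285)&(P[...,2]<.3)&(abs(P[...,0]-.583)<.02)&(abs(P[...,1]+.046)<.1);q=P[m];print(len(q),q.max(0),np.percentile(q,[5,50,95],axis=0))
```

```text
[ 0.58301498 -0.04574289  0.25413887] [-0.64624197  1.20120459 -3.12235065]
286 [0.60247848 0.01797826 0.29960151] [[ 0.57166127 -0.11742499  0.2859302 ]
 [ 0.58604558 -0.0570934   0.29323726]
 [ 0.59863234  0.01209107  0.29750474]]
```

View pics/seat.png

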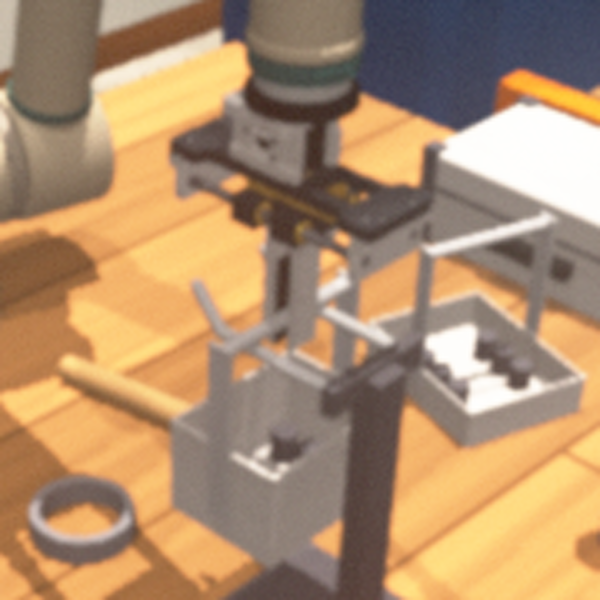

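The bar (crop (280,315)) lies over both prongs, between the upturned tips and the crossbar, a couple of mm above seating. Keep lowering.

Call:
jog_arm --commands '[[[0,0,-0.001,0,0,0,1],[0,0,-0.001,0,0,0,1],[0,0,-0.0015,0,0,0,1],[0,0,-0.002,0,0,0,1],[0,0,-0.002,0,0,0,1]]]'

```text
time_s: 15.4
tcp_pos: [0.5832, -0.0458, 0.2536]
orientation: [3.14, 0.0, 1.597]
contact_force: [-0.5, 0.5, 4.9]
finger_gap: 0.112
finger_force: 45.0
```

Seated (force reversed to +5 N). Ease up 0.5 mm, open partly, then rise.

Call:
jog_arm --commands '[[[0,0,0.0005,0,0,0,0.9],[0,0,0.0005,0,0,0,0.7],[0,0,0.0005,0,0,0,0.5],[0,0,0.0005,0,0,0,0.5],[0,0,0.0005,0,0,0,0.5],[0,0,0.0005,0,0,0,0.5],[0,0,0.0005,0,0,0,0.5],[0,0,0.0005,0,0,0,0.5],[0,0,0.0005,0,0,0,0.5],[0,0,0.0005,0,0,0,0.5]]]'

```text
time_s: 16.4
tcp_pos: [0.5831, -0.0458, 0.2528]
orientation: [3.142, 0.0, 1.597]
contact_force: [-0.3, 0.1, 0.2]
finger_gap: 0.502
finger_force: 0.0
```

Call:
jog_arm --commands '[[[0,0,0.01,0,0,0,0.5],[0,0,0.02,0,0,0,0.5],[0,0,0.03,0,0,0,0.5],[0,0,0.045,0,0,0,0.5],[0,0,0.06,0,0,0,0.5],[0,0,0.08,0,0,0,0.5],[0,0,0.1,0,0,0,0.5],[0,0,0.12,0,0,0,0.5],[0,0,0.14,0,0,0,0.5],[0,0,0.15,0,0,0,0.5],[0,0,0.15,0,0,0,0.5],[0,0,0.15,0,0,0,0.5]]]'

```text
time_s: 17.6
tcp_pos: [0.5829, -0.0457, 0.4024]
orientation: [-3.141, -0.0, 1.597]
contact_force: [0.1, -0.4, 0.3]
finger_gap: 0.501
finger_force: 0.0
```

Run:
```python
from h import *
o=arm.get_obs(); print(o["time_s"],o["tcp_pos"],o["contact_force"],o["finger_gap"])
for k in range(2):
  s=cams.snapshot("scene"); P=world(s)
  for z0,z1 in ((.286,.3),(.19,.213)):
    m=(P[...,2]>z0)&(P[...,2]<z1)&(abs(P[...,0]-.585)<.06)&(abs(P[...,1]+.046)<.1);q=P[m];print(len(q),cv2.minAreaRect(q[:,:2].astype(np.float32)*1000),q[:,2].mean())
  m=(P[...,0]>.36)&(P[...,0]<.6)&(P[...,1]>.2)&(P[...,1]<.46)&(P[...,2]>.155)&(P[...,2]<.18);print("L",cv2.minAreaRect(P[m][:,:2].astype(np.float32)*1000))
cv2.imwrite("pics/end.png",cv2.resize(s["pixels"][100:340,240:480],(600,600))[...,::-1])
```

```text
17.6 [ 0.58294063 -0.04572993  0.40244369] [ 0.11546236 -0.37653218  0.27803574] 0.5013474510305156
327 ((560.5672607421875, -50.86920928955078), (64.71467590332031, 138.0848846435547), 1.6013307571411133) 0.29235961895681245
603 ((582.5006713867188, -51.70067596435547), (104.39637756347656, 137.3363037109375), 0.5930942296981812) 0.20155360414934614
L ((483.3959045410156, 329.263427734375), (140.6947479248047, 25.700172424316406), 73.40878295898438)
327 ((560.7869873046875, -51.39513397216797), (64.35941314697266, 138.8213348388672), 2.5083250999450684) 0.2924760462807712
596 ((582.2074584960938, -50.44975280761719), (103.65804290771484, 138.3886260986328), 1.8074755668640137) 0.20165691040711464
L ((482.8838806152344, 328.0995788574219), (139.6958465576172, 25.013565063476562), 74.03119659423828)
```

View pics/end.png

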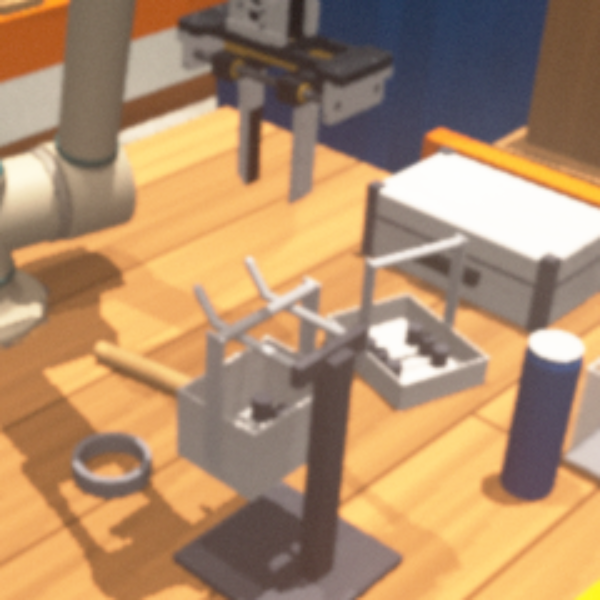

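The carrier hangs level and still on both prongs (bar at crop (265,308)). The gripper is clear above and the long carrier hasn't moved.

```bash
python3 -c "
from bench import order; print(order.finish_job())"
```

```text
the job is handed in; nothing more can be done
None
```

I hung the deep bare-metal carrier level and still across both prongs of the hook and handed the job in at about 18 s; the long carrier did not move, and `finish_job()` returned no verdict.

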